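# Fit the keyed hand crank to the gearbox shaft

## Robot

A 6-joint arm with a two-finger parallel gripper is mounted at the origin on the work surface; the furniture and walls round the work are solid. World frame = base frame: x ahead of the robot, y to its left, z up, the work surface at z = 0. Lengths are in m, angles in rad, forces in N, time in s.
With the tool pointing down it reaches from about 0.425 to 0.95 m from the base axis. Payload 3.5 kg.
Tool frame: the origin (TCP) lies between the finger pads; the fingertips stand 25 mm ahead of it and the grasp point (between the pads) lies 6 mm ahead of it (ctrl.finger_overhang is the distance from the TCP to the fingertips, in m); x points along the fingers, y is the direction in which the jaws open and shut, and the axes are right-handed (so a half turn about x gives the same grasp; the last joint's range is limited). The gripper opens to 85 mm and grips with 20 to 120 N. Pads are 22 mm wide; open, the fingers measure 114 mm over their backs; the gripper's body (76 mm by 85 mm) begins 54 mm behind the grasp point. The pads swing forward as they close: fully open they stand 13 mm farther back than shut.
Start: joints at [1.024, 0.286, 1.577, -0, 1.279, -0.15], TCP at [0.261, 0.623, 0.256] pointing down, gripper open.
Joint ranges: [-2.77, 2.77], [-0.9, 2.22], [0.21, 2.48], [-1.53, 4.67], [0.24, 2.81], [-2.84, 2.84]. Speed limits (rad/s): [2.79, 2.79, 3.14, 3.14, 3.14, 3.14].

## Interface

Orientations are given as a unit quaternion [x, y, z, w].
In Python, from plant import ctrl gives the robot as it stands.
- The arm moves only by the tool play_rows, never from a script. Its argument "targets" is a list of rows, each an object with "delta_pos": the shift along the world's x, y, z normalised to -1 to 1, where 1 is 1000 mm, a list of three; "delta_rot": the turn, a rotation vector about the world's x, y, z normalised to -1 to 1, where 1 is pi rad, a list of three; "claw": the finger opening in mm, from 0 to 85.4. In form: [{"delta_pos": [tx, ty, tz], "delta_rot": [wx, wy, wz], "claw": claw}, ...]. A call has 1 to 20 rows; each row is the pose to reach, as a shift and turn from the pose measured when the call began, turning the shorter way round; what a row does not reach only later rows make up. A row lasts 1/12 s, in which the tool goes at most 41.7 mm and 7.16 degrees, less where a joint would pass 70% of its speed; a pose out of reach is approached as far as the arm can. A call with a number of a shift or a turn outside -1 to 1 is refused whole. A call with a gripper value outside its range is refused whole. The fingers move at their own pace and stop on an object; "newtons" is the grip in N (left out, the last holds). Time passes only in rows, so rows that repeat a pose let the fingers close. It gives the time, the measured TCP pose, the force and the opening at its end, in the units of the state.
- ctrl.get_state(): the state, without advancing time (a new reading comes with each control period).
- ctrl.read_camera(name): name is "side" or "top" or "wrist"; returns the picture (400x640x3 uint8, blue, green, red); there is no depth.
- ctrl.calibration(name): a dict with "fx", "fy", "cx", "cy" (pixels), "camera_from_world" (4x4, takes a point from world to camera coordinates). Camera axes: x right, y down, z forward; pixel columns grow to the right and rows downward; lengths in m; the calibration is good to about 2 mm. A picture is of the moment at which its call begins: read the wrist's pose just before it. calibration takes no time and is no camera call; for the wrist camera it gives the pose at the moment of the call.
- ctrl.sign_off(): hands the job in, once; it reports no verdict.
The state is a dict: "time": time; "qpos": joint angles; "dq": joint speeds; "joint_efforts": joint torques, N m; "eef_pos": TCP position; "tcp_rot": TCP orientation; "contact_force": force on the tool from outside, world axes, zero at the start; "wrist_torque": the same for the moment, N m; "opening": opening from 0.0 (shut) to 1.0 (fully open).
Only numpy, scipy, OpenCV 4.12 (cv2) and the standard library are available. Lean on these libraries where they do the work, as an engineer would, in place of code of your own. Each camera call takes 0.05 s, during which the arm holds its last target. There are 200 camera calls.

## Task

Fit the hand crank that has a key slot in its bore onto the gearbox's upright shaft: turn it so that the slot meets the shaft's key, slide it down until it sits flat on the round flange, and let go. Leave the other, shorter crank with the plain round hole where it lies.

Things in the scene. Friction and masses are not known exactly. Their poses are not given: they have to be found in the camera images.
- crank_grip (a point): Grip point of the keyed crank, a loose plain steel hand crank (0.32 kg) lying flat: middle of its straight arm (22 mm wide, 24 mm high, clear to grip 40 to 90 mm from the bore axis), 55 mm from the bore axis, 12 mm above the underside. x points along the arm from bore to handle, z up. A small black handle, 110 mm from the bore axis, stands up to 62 mm above the underside.
- crank_bore (a point): The keyed crank's bore axis at its flat underside; axes as at its grip point. Round hub 68 mm across, 28 mm high; through bore 36 mm diameter with one key slot, 16 mm wide and reaching 27 mm from the axis, on the side towards the handle (+x). Centre of mass about 32 mm from the axis along the arm, so it rests stably on the flange.
- seat (a point): Centre of the top face, 60 mm above the bench, of the 90 mm round flange on a grey gearbox fixed to the bench. z up along the shaft; x points from the shaft axis to its key (a round stub sticks out of the box on the opposite side): a fitted crank's arm points along x. Shaft 28 mm diameter, 50 mm tall, last 12 mm a cone. Key 8 mm wide, 22 mm out from the axis, 28 mm tall. Fits within 10 degrees, 4 mm.
- spare_grip (a point): The other crank (leave it): same make, loose, but shorter (85 mm from bore to handle), with a plain round 22 mm hole and no slot. This point is the middle of its arm, 42.5 mm from its bore axis, 12 mm above the underside; x along the arm to its handle.
Mind the look-alikes: they are no part of the job. There is more than one size of the part that bears seat; the job needs the larger.

How it is judged:
By the outcome, as a careful person would: the job done as asked, in the order asked, and still so for the second after the job is handed in, with the robot touching nothing.
It also fails if it takes over 42 s, if anything falls off the work surface, if the arm or the gripper's body presses on something with over 40 N, if the wrist force passes 120 N, or if a joint passes its speed limit or range.

## Working session

There is one attempt and no reset: what is moved stays moved. The work goes in short steps, Python scripts to look and compute and a tool call to move; the robot and the scene stay as the last step left them, time stands still between calls to the robot, and variables do not carry over. Pictures are saved under pics/ and viewed, about 8 in all and at most 12, crops included, and the job is handed in when it is done.

Besides the shell and the picture viewer there is one more tool, called after "Emit:" by a JSON object that holds its "method" and its "body", one argument or row to a line. play_rows: Moves the arm, as the interface text tells. Its arguments: {"type":"object","properties":{"targets":{"type":"array"},"newtons":{"type":"number"}},"required":["targets"]}

```bash
mkdir -p pics
cat > h.py <<'E'
import numpy as np, cv2
from plant import ctrl
def snap(n,f):
    c=ctrl.calibration(n); im=ctrl.read_camera(n); cv2.imwrite('pics/'+f+'.png',im); np.savez('pics/'+f+'.npz',K=[c['fx'],c['fy'],c['cx'],c['cy']],T=c['camera_from_world']); return im
def ray(f,u,v,z):
    d=np.load('pics/'+f+'.npz'); fx,fy,cx,cy=d['K']; T=d['T']; R=T[:3,:3]; o=-R.T@T[:3,3]; r=R.T@np.array([(u-cx)/fx,(v-cy)/fy,1]); return o+r*(z-o[2])/r[2]
def proj(f,p):
    d=np.load('pics/'+f+'.npz'); fx,fy,cx,cy=d['K']; q=d['T'][:3,:3]@np.array(p)+d['T'][:3,3]; return np.array([fx*q[0]/q[2]+cx,fy*q[1]/q[2]+cy])
E
python3 - <<'E'
from h import *
for n in ('top','side','wrist'): snap(n,n+'0'); d=np.load(f'pics/{n}0.npz'); T=d['T']; print(n,d['K'],(-T[:3,:3].T@T[:3,3]).round(3),T[:3,:3].round(2).tolist())
print(ctrl.get_state())
E
```

```text
top [423.20281532 423.20281532 320.75454008 204.3121049 ] [0.298 0.112 0.977] [[-0.02, -1.0, -0.02], [-0.99, 0.02, -0.15], [0.15, 0.02, -0.99]]
side [398.40327663 398.40327663 322.79859222 198.26393853] [ 0.438 -0.69   0.596] [[1.0, -0.03, 0.01], [-0.0, -0.55, -0.84], [0.03, 0.84, -0.55]]
wrist [299.53963536 299.53963536 316.99740583 197.63351972] [0.196 0.648 0.373] [[0.39, 0.92, -0.0], [0.89, -0.37, 0.27], [0.25, -0.11, -0.96]]
{'time': 0.15, 'qpos': array([ 1.02403725e+00,  2.87044366e-01,  1.57787015e+00, -8.26305219e-06,
        1.27861258e+00, -1.50001024e-01]), 'dq': array([ 0.00051041, -0.00354839, -0.00530393, -0.00226794, -0.00042618,
        0.00033923]), 'joint_efforts': array([ 3.67916546e-04, -4.06604111e+01, -2.93141216e+01, -2.16448038e-04,
        3.97986558e-03, -2.29653523e-05]), 'eef_pos': array([0.26056344, 0.62216153, 0.25519414]), 'tcp_rot': array([ 0.1387122 ,  0.69346922, -0.1399998 ,  0.69300752]), 'contact_force': array([ 0.46438752, -0.93238878, -0.37627259]), 'wrist_torque': array([ 0.00865997,  0.00217091, -0.0208133 ]), 'opening': 0.9959398622480079}
```

View pics/top0.png

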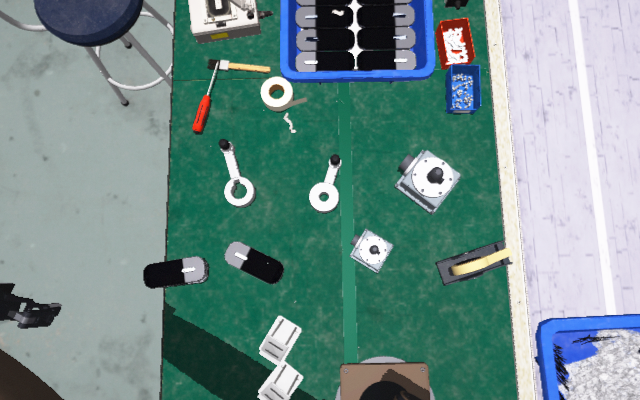

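View pics/side0.png

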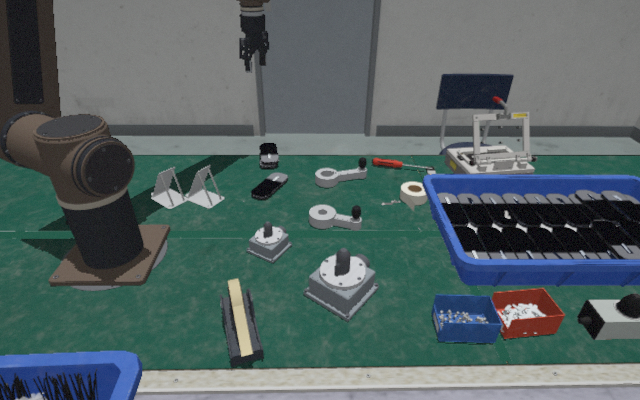

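Top view candidates:
- Cranks: A has its hub at (239,191) and handle at (225,145). It is longer and seems to have a slot. B has its hub at (323,197) and handle at (335,160). It is shorter, with a round hole.
- Gearboxes: the large one is at (433,177), with its stub at upper left (405,163). The small one is at (374,250).

I choose A and the large gearbox, and will check both in one close crop.

Run:
```python
from h import *
im=cv2.imread('pics/top0.png')
a=cv2.resize(im[135:215,205:275],None,fx=5.6,fy=5.6,interpolation=cv2.INTER_CUBIC)
b=cv2.resize(im[140:220,390:470],None,fx=5,fy=5.6,interpolation=cv2.INTER_CUBIC)
cv2.imwrite('pics/crop1.png',np.hstack([a,b]))
for n,u,v,z in [('Ahub',239,191,.028),('Ahandle',224.5,145,.062),('Bhub',323,197,.028),('Bhandle',335,160,.062),('flange',432.5,176,.06),('smallfl',374,250,.04)]: print(n,ray('top0',u,v,z).round(4))
for n,u,v,z in [('Ahub',327,176,.028),('flange',344,269,.06)]: print('side',n,ray('side0',u,v,z).round(4))
```

```text
Ahub [0.4809 0.3143 0.028 ]
Ahandle [0.5802 0.3408 0.062 ]
Bhub [0.4625 0.1224 0.028 ]
Bhandle [0.5394 0.0936 0.062 ]
flange [ 0.4983 -0.1202  0.06  ]
smallfl [0.3397 0.0126 0.04  ]
side Ahub [0.4842 0.2974 0.028 ]
side flange [ 0.5017 -0.1193  0.06  ]
```

View pics/crop1.png

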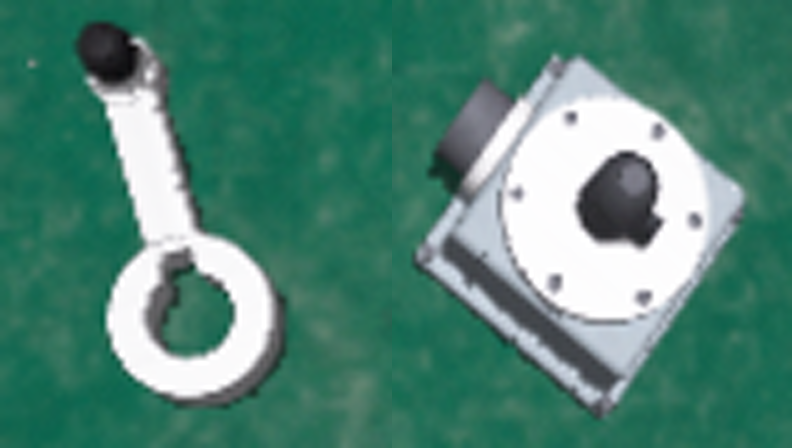

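The left crop shows crank A with the key slot towards its handle. The right crop shows the large flange, with the key at lower right and the stub at upper left. First I'll move the wrist camera over the seat, and visit the crank afterwards.

Emit:
{"method": "play_rows", "body": {
  "targets": [
    {"delta_pos": [0.012,-0.037,0.0],"delta_rot": [0,0,0],"claw": 85},
    {"delta_pos": [0.238,-0.742,0.025],"delta_rot": [0,0,0],"claw": 85},
    {"delta_pos": [0.238,-0.742,0.025],"delta_rot": [0,0,0],"claw": 85},
    {"delta_pos": [0.238,-0.742,0.025],"delta_rot": [0,0,0],"claw": 85},
    {"delta_pos": [0.238,-0.742,0.025],"delta_rot": [0,0,0],"claw": 85},
    {"delta_pos": [0.238,-0.742,0.025],"delta_rot": [0,0,0],"claw": 85},
    {"delta_pos": [0.238,-0.742,0.025],"delta_rot": [0,0,0],"claw": 85},
    {"delta_pos": [0.238,-0.742,0.025],"delta_rot": [0,0,0],"claw": 85},
    {"delta_pos": [0.238,-0.742,0.025],"delta_rot": [0,0,0],"claw": 85},
    {"delta_pos": [0.238,-0.742,0.025],"delta_rot": [0,0,0],"claw": 85},
    {"delta_pos": [0.238,-0.742,0.025],"delta_rot": [0,0,0],"claw": 85},
    {"delta_pos": [0.238,-0.742,0.025],"delta_rot": [0,0,0],"claw": 85},
    {"delta_pos": [0.238,-0.742,0.025],"delta_rot": [0,0,0],"claw": 85},
    {"delta_pos": [0.238,-0.742,0.025],"delta_rot": [0,0,0],"claw": 85},
    {"delta_pos": [0.238,-0.742,0.025],"delta_rot": [0,0,0],"claw": 85},
    {"delta_pos": [0.238,-0.742,0.025],"delta_rot": [0,0,0],"claw": 85},
    {"delta_pos": [0.238,-0.742,0.025],"delta_rot": [0,0,0],"claw": 85},
    {"delta_pos": [0.238,-0.742,0.025],"delta_rot": [0,0,0],"claw": 85},
    {"delta_pos": [0.238,-0.742,0.025],"delta_rot": [0,0,0],"claw": 85},
    {"delta_pos": [0.238,-0.742,0.025],"delta_rot": [0,0,0],"claw": 85}
  ]
}}

```text
time: 1.82
eef_pos: [0.4996, -0.125, 0.2803]
tcp_rot: [0.14, 0.693, -0.143, 0.693]
contact_force: [-0.6, 0.3, 0.5]
opening: 0.992
```

Run:
```python
from h import *
snap('wrist','w1'); s=ctrl.get_state(); print(s['time'],s['eef_pos'],s['tcp_rot'],s['qpos'],ctrl.finger_overhang)
print(proj('w1',[.5,-.12,.06]))
```

```text
1.8667 [ 0.49886977 -0.12254309  0.27986687] [ 0.14032271  0.69339328 -0.1415525   0.69244363] [-0.43768262 -0.09217114  1.94157552 -0.00208582  1.29308593 -1.60658649] 0.025
[323.14610022 174.34901563]
```

View pics/w1.png

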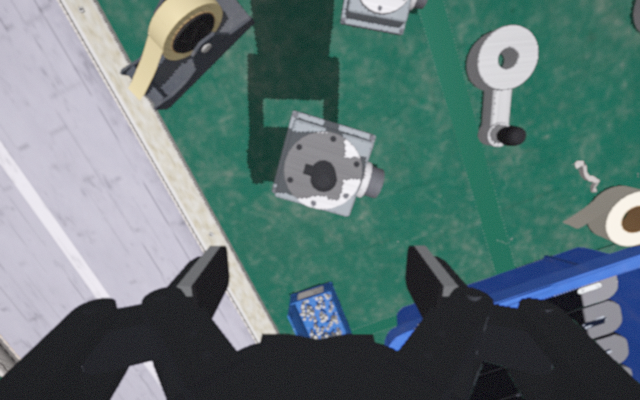

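```bash
cat >> h.py <<'E'
def rect(f,cx,cy,z,half=.08,n=600):
    # top-down: image right=+x, up=+y, at plane z
    w=[(cx-half,cy+half),(cx+half,cy+half),(cx+half,cy-half),(cx-half,cy-half)]
    src=np.float32([proj(f,(a,b,z)) for a,b in w]); dst=np.float32([(0,0),(n,0),(n,n),(0,n)])
    return cv2.warpPerspective(cv2.imread('pics/'+f+'.png'),cv2.getPerspectiveTransform(src,dst),(n,n),flags=cv2.INTER_CUBIC)
E
python3 - <<'E'
from h import *
r=rect('w1',.5,-.12,.06,.075)  # 0.25mm/px
g=cv2.GaussianBlur(cv2.cvtColor(r,cv2.COLOR_BGR2GRAY),(0,0),4)
c=cv2.HoughCircles(g,cv2.HOUGH_GRADIENT,1.5,30,param1=60,param2=20,minRadius=170,maxRadius=190)
print(c[0][:4] if c is not None else c)
for x,y,R in c[0][:1]:
    print(.5+(x-300)*.00025,-.12-(y-300)*.00025); cv2.circle(r,(int(x),int(y)),int(R),(0,0,255),1)
for i in range(0,600,100): cv2.line(r,(i,0),(i,600),(0,180,0),1); cv2.line(r,(0,i),(600,i),(0,180,0),1)
cv2.imwrite('pics/r1.png',r)
E
```

```text
[[209.25 353.25 177.35]
 [317.25 260.25 170.9 ]]
0.4773125 -0.1333125
```

View pics/r1.png

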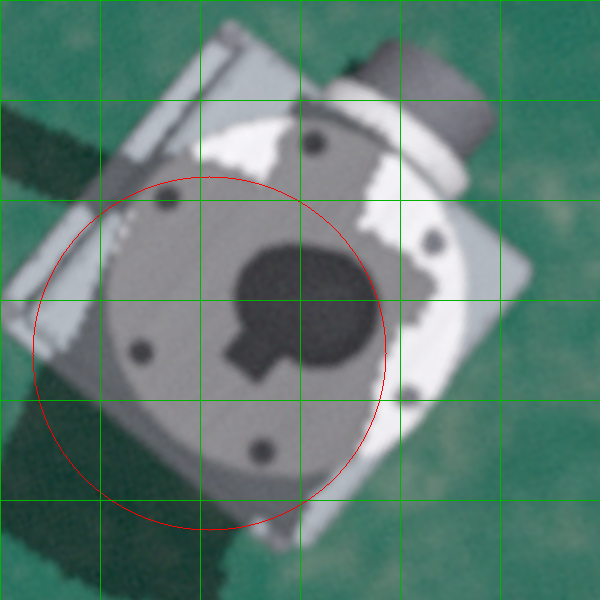

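Rectified at flange height, the opposite bolt pairs all meet at (287,297), so the seat is at about (0.497, -0.1195). The bolts and box edges give a key yaw of about -129.5°. The red Hough circle is wrong and I ignored it. Next is a look at the crank.

Emit:
{"method": "play_rows", "body": {
  "targets": [
    {"delta_pos": [0.003,0.037,0.0],"delta_rot": [0,0,0.02],"claw": 85},
    {"delta_pos": [0.035,0.447,-0.05],"delta_rot": [0,0,0.21],"claw": 85},
    {"delta_pos": [0.035,0.447,-0.05],"delta_rot": [0,0,0.21],"claw": 85},
    {"delta_pos": [0.035,0.447,-0.05],"delta_rot": [0,0,0.21],"claw": 85},
    {"delta_pos": [0.035,0.447,-0.05],"delta_rot": [0,0,0.21],"claw": 85},
    {"delta_pos": [0.035,0.447,-0.05],"delta_rot": [0,0,0.21],"claw": 85},
    {"delta_pos": [0.035,0.447,-0.05],"delta_rot": [0,0,0.21],"claw": 85},
    {"delta_pos": [0.035,0.447,-0.05],"delta_rot": [0,0,0.21],"claw": 85},
    {"delta_pos": [0.035,0.447,-0.05],"delta_rot": [0,0,0.21],"claw": 85},
    {"delta_pos": [0.035,0.447,-0.05],"delta_rot": [0,0,0.21],"claw": 85},
    {"delta_pos": [0.035,0.447,-0.05],"delta_rot": [0,0,0.21],"claw": 85},
    {"delta_pos": [0.035,0.447,-0.05],"delta_rot": [0,0,0.21],"claw": 85},
    {"delta_pos": [0.035,0.447,-0.05],"delta_rot": [0,0,0.21],"claw": 85},
    {"delta_pos": [0.035,0.447,-0.05],"delta_rot": [0,0,0.21],"claw": 85}
  ]
}}

```text
time: 3.03
eef_pos: [0.5328, 0.325, 0.2294]
tcp_rot: [-0.093, 0.702, 0.091, 0.7]
contact_force: [-0.8, -0.3, 0.9]
opening: 0.995
```

Run:
```python
from h import *
snap('wrist','w2'); s=ctrl.get_state(); print(s['time'],s['eef_pos'],s['tcp_rot'],s['qpos'])
r=rect('w2',.53,.32,.026,.09)  # .3mm/px
for i in range(0,600,100): cv2.line(r,(i,0),(i,600),(0,180,0),1); cv2.line(r,(0,i),(600,i),(0,180,0),1)
cv2.imwrite('pics/r2.png',r)
```

```text
3.0833 [0.53318323 0.32425828 0.22979406] [-0.09211552  0.70165248  0.09037599  0.70073583] [ 0.38474136  0.19900075  1.73086407 -0.0021912   1.21360429 -1.44409079]
```

View pics/r2.png

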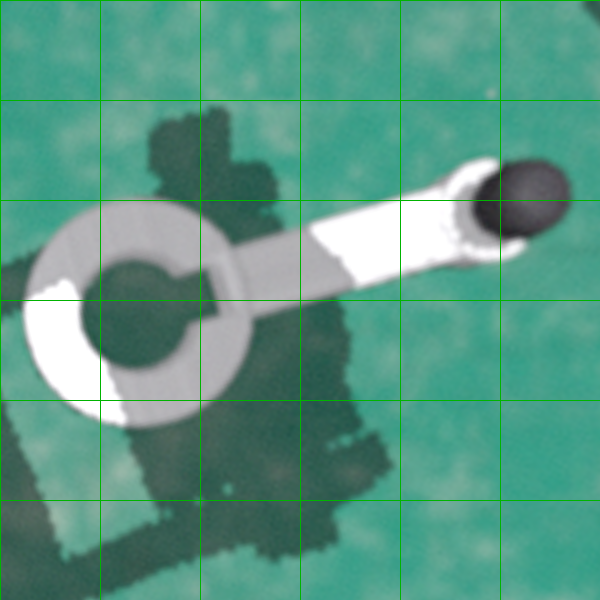

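The crank hub centre is at about (0.4814, 0.3161), with the arm at yaw 16°. I descend and grip at 57 mm from the bore.

Emit:
{"method": "play_rows", "body": {
  "targets": [
    {"delta_pos": [0.003,0.0075,-0.03],"delta_rot": [0,0,0.007],"claw": 85},
    {"delta_pos": [0.003,0.0075,-0.07],"delta_rot": [0,0,0.007],"claw": 85},
    {"delta_pos": [0.003,0.0075,-0.11],"delta_rot": [0,0,0.007],"claw": 85},
    {"delta_pos": [0.003,0.0075,-0.15],"delta_rot": [0,0,0.007],"claw": 85},
    {"delta_pos": [0.003,0.0075,-0.175],"delta_rot": [0,0,0.007],"claw": 70},
    {"delta_pos": [0.003,0.0075,-0.19],"delta_rot": [0,0,0.007],"claw": 60},
    {"delta_pos": [0.003,0.0075,-0.2],"delta_rot": [0,0,0.007],"claw": 50},
    {"delta_pos": [0.003,0.0075,-0.201],"delta_rot": [0,0,0.007],"claw": 40},
    {"delta_pos": [0.003,0.0075,-0.201],"delta_rot": [0,0,0.007],"claw": 40},
    {"delta_pos": [0.003,0.0075,-0.201],"delta_rot": [0,0,0.007],"claw": 40}
  ],
  "newtons": 80
}}

```text
time: 3.92
eef_pos: [0.538, 0.3323, 0.0313]
tcp_rot: [-0.099, 0.699, 0.098, 0.701]
contact_force: [0.6, 0.9, -0.2]
opening: 0.469
```

Run:
```python
from h import *
s=ctrl.get_state(); print(s['time'],s['eef_pos'],s['tcp_rot'],s['qpos'],s['contact_force'],s['opening'])
```

```text
3.9167 [0.53796202 0.3322542  0.03131637] [-0.09933884  0.69910748  0.09835681  0.70121785] [ 0.39376146  0.45962951  1.80444809 -0.00272685  0.87497606 -1.45579253] [ 0.61219862  0.90766288 -0.17577747] 0.46902719973047824
```

Emit:
{"method": "play_rows", "body": {
  "targets": [
    {"delta_pos": [0,0,-0.002],"delta_rot": [0,0,0],"claw": 22},
    {"delta_pos": [0,0,-0.002],"delta_rot": [0,0,0],"claw": 10},
    {"delta_pos": [0,0,-0.002],"delta_rot": [0,0,0],"claw": 10},
    {"delta_pos": [0,0,-0.002],"delta_rot": [0,0,0],"claw": 10},
    {"delta_pos": [0,0,-0.002],"delta_rot": [0,0,0],"claw": 10},
    {"delta_pos": [0,0,-0.002],"delta_rot": [0,0,0],"claw": 10},
    {"delta_pos": [0,0,-0.002],"delta_rot": [0,0,0],"claw": 10},
    {"delta_pos": [0,0,-0.002],"delta_rot": [0,0,0],"claw": 10}
  ],
  "newtons": 80
}}

```text
time: 4.58
eef_pos: [0.5398, 0.3331, 0.0321]
tcp_rot: [-0.099, 0.697, 0.099, 0.703]
contact_force: [-0.5, -0.8, 6.6]
opening: 0.233
```

Emit:
{"method": "play_rows", "body": {
  "targets": [
    {"delta_pos": [0,0,0.01],"delta_rot": [0,0,0],"claw": 10},
    {"delta_pos": [0,0,0.03],"delta_rot": [0,0,0],"claw": 10},
    {"delta_pos": [0,0,0.06],"delta_rot": [0,0,0],"claw": 10},
    {"delta_pos": [0,0,0.09],"delta_rot": [0,0,0],"claw": 10},
    {"delta_pos": [0,0,0.12],"delta_rot": [0,0,0],"claw": 10},
    {"delta_pos": [0,0,0.14],"delta_rot": [0,0,0],"claw": 10},
    {"delta_pos": [0,0,0.15],"delta_rot": [0,0,0],"claw": 10},
    {"delta_pos": [0,0,0.15],"delta_rot": [0,0,0],"claw": 10}
  ]
}}

```text
time: 5.25
eef_pos: [0.5408, 0.3337, 0.1853]
tcp_rot: [-0.098, 0.696, 0.099, 0.705]
contact_force: [1.4, -0.3, -3.0]
opening: 0.236
```

Run:
```python
from h import *
snap('wrist','w3'); s=ctrl.get_state(); print(s['time'],s['eef_pos'],s['tcp_rot'],s['qpos'],s['contact_force'],s['opening'])
```

```text
5.3 [0.5398016  0.33320984 0.18269438] [-0.09875703  0.69699224  0.0989401   0.7033205 ] [ 0.39400892  0.26158423  1.74677093 -0.00221279  1.12451051 -1.45634853] [ 0.29984459  0.28242923 -3.90301153] 0.2369735267237112
```

View pics/w3.png

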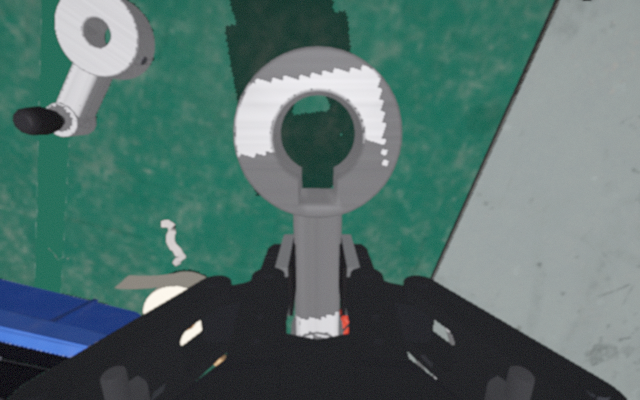

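The crank is held firmly in line with the jaws. The hub circle is centred at about (318.5,130), with the slot towards the handle. Now I compute the carry move.

```bash
cat > plan.py <<'E'
from h import *
from scipy.spatial.transform import Rotation as Ro
s=ctrl.get_state(); p=s['eef_pos']; R=Ro.from_quat(s['tcp_rot']).as_matrix()
yaw=np.degrees(np.arctan2(R[1,1],R[0,1])); print('yaw y',yaw,'x',R[:,0].round(4))
im=cv2.imread('pics/w3.png')
zt=p[2]-.0321+.028
h=ray('w3',318.5,130,zt); sl=ray('w3',318.5,193,zt); ar=ray('w3',317.5,270,zt-.004)
print('hub',h,'dist',np.hypot(*(h-p)[:2]))
for q in (sl,ar): print('arm yaw',np.degrees(np.arctan2(*(q-h)[1::-1])), np.hypot(*(q-h)[:2]))
print('hub->tcp yaw',np.degrees(np.arctan2(*(p-h)[1::-1])))
b=yaw-90; off=Ro.from_euler('z',-b,degrees=True).apply(p-h); print('off in arm frame',off)
t=np.array([.4972,-.1195])+Ro.from_euler('z',-129.5,degrees=True).apply(off)[:2]; print('target tcp',t,'delta',t-p[:2],'turn',-129.5-b,(-129.5-b)/180)
E
python3 plan.py
```

```text
yaw y 106.07164213380675 x [ 0.0088  0.0015 -1.    ]
hub [0.47947982 0.31613622 0.17859438] dist 0.0626915107342618
arm yaw 16.20985031233826 0.02643678979611865
arm yaw 15.80411773198209 0.06589680681328353
hub->tcp yaw 15.803761738986084
off in arm frame [ 0.06269083 -0.00029311  0.0041    ]
target tcp [ 0.45709756 -0.16768734] delta [-0.08270403 -0.50089719] turn -145.57164213380673 -0.8087313451878152
```

Emit:
{"method": "play_rows", "body": {
  "targets": [
    {"delta_pos": [-0.002,-0.012,0.01],"delta_rot": [0,0,-0.02],"claw": 10},
    {"delta_pos": [-0.006,-0.037,0.015],"delta_rot": [0,0,-0.055],"claw": 10},
    {"delta_pos": [-0.01,-0.062,0.02],"delta_rot": [0,0,-0.092],"claw": 10},
    {"delta_pos": [-0.015,-0.09,0.02],"delta_rot": [0,0,-0.13],"claw": 10},
    {"delta_pos": [-0.02,-0.118,0.02],"delta_rot": [0,0,-0.168],"claw": 10},
    {"delta_pos": [-0.024,-0.146,0.02],"delta_rot": [0,0,-0.206],"claw": 10},
    {"delta_pos": [-0.029,-0.174,0.02],"delta_rot": [0,0,-0.244],"claw": 10},
    {"delta_pos": [-0.034,-0.202,0.02],"delta_rot": [0,0,-0.282],"claw": 10},
    {"delta_pos": [-0.038,-0.23,0.02],"delta_rot": [0,0,-0.32],"claw": 10},
    {"delta_pos": [-0.043,-0.258,0.02],"delta_rot": [0,0,-0.358],"claw": 10},
    {"delta_pos": [-0.047,-0.286,0.02],"delta_rot": [0,0,-0.396],"claw": 10},
    {"delta_pos": [-0.052,-0.314,0.02],"delta_rot": [0,0,-0.434],"claw": 10},
    {"delta_pos": [-0.057,-0.342,0.02],"delta_rot": [0,0,-0.472],"claw": 10},
    {"delta_pos": [-0.061,-0.37,0.02],"delta_rot": [0,0,-0.51],"claw": 10},
    {"delta_pos": [-0.066,-0.398,0.02],"delta_rot": [0,0,-0.548],"claw": 10},
    {"delta_pos": [-0.07,-0.425,0.02],"delta_rot": [0,0,-0.586],"claw": 10},
    {"delta_pos": [-0.074,-0.45,0.02],"delta_rot": [0,0,-0.624],"claw": 10},
    {"delta_pos": [-0.078,-0.472,0.02],"delta_rot": [0,0,-0.662],"claw": 10},
    {"delta_pos": [-0.081,-0.488,0.02],"delta_rot": [0,0,-0.69],"claw": 10},
    {"delta_pos": [-0.083,-0.5,0.02],"delta_rot": [0,0,-0.71],"claw": 10}
  ]
}}

```text
time: 6.97
eef_pos: [0.4548, -0.1675, 0.1996]
tcp_rot: [-0.582, -0.395, 0.59, -0.395]
contact_force: [-0.4, -0.4, -2.6]
opening: 0.237
```

Run:
```python
from h import *
from scipy.spatial.transform import Rotation as Ro
s=ctrl.get_state(); p=s['eef_pos']; R=Ro.from_quat(s['tcp_rot']).as_matrix()
y=np.degrees(np.arctan2(R[1,1],R[0,1])); print(s['time'],p,R[:,0].round(4),y,'turn left',(-39.5-y)/180,'d',np.array([.4571,-.1677])-p[:2],s['opening'],s['qpos'])
```

```text
6.9667 [ 0.45480914 -0.1675495   0.19962875] [-0.0095 -0.0054 -0.9999] -22.040419593074255 turn left -0.09699766892736525 d [ 0.00229086 -0.0001505 ] 0.23692860671732655 [-0.55813545 -0.08098321  2.08285347 -0.01054261  1.14490626 -0.16910603]
```

Emit:
{"method": "play_rows", "body": {
  "targets": [
    {"delta_pos": [0.001,0,0],"delta_rot": [0,0,-0.035],"claw": 10},
    {"delta_pos": [0.002,0,0],"delta_rot": [0,0,-0.07],"claw": 10},
    {"delta_pos": [0.002,0,0],"delta_rot": [0,0,-0.09],"claw": 10},
    {"delta_pos": [0.002,0,-0.01],"delta_rot": [0,0,-0.097],"claw": 10},
    {"delta_pos": [0.002,0,-0.02],"delta_rot": [0,0,-0.097],"claw": 10},
    {"delta_pos": [0.002,0,-0.025],"delta_rot": [0,0,-0.097],"claw": 10},
    {"delta_pos": [0.002,0,-0.025],"delta_rot": [0,0,-0.097],"claw": 10}
  ]
}}

```text
time: 7.55
eef_pos: [0.4549, -0.1663, 0.1711]
tcp_rot: [-0.634, -0.305, 0.644, -0.299]
contact_force: [0.2, 0.9, -4.2]
opening: 0.232
```

Run:
```python
from h import *
from scipy.spatial.transform import Rotation as Ro
im=snap('wrist','w4');s=ctrl.get_state(); p=s['eef_pos']; R=Ro.from_quat(s['tcp_rot']).as_matrix()
y=np.degrees(np.arctan2(R[1,1],R[0,1])); print(s['time'],p,R[:,0].round(4),y,s['opening'])
cv2.imwrite('pics/c4.png',cv2.resize(im[30:230,210:430],None,fx=3,fy=3,interpolation=cv2.INTER_CUBIC))
```

```text
7.6 [ 0.45563768 -0.16675283  0.1723961 ] [-0.0145 -0.     -0.9999] -39.44045215009653 0.23258460845737472
```

View pics/c4.png

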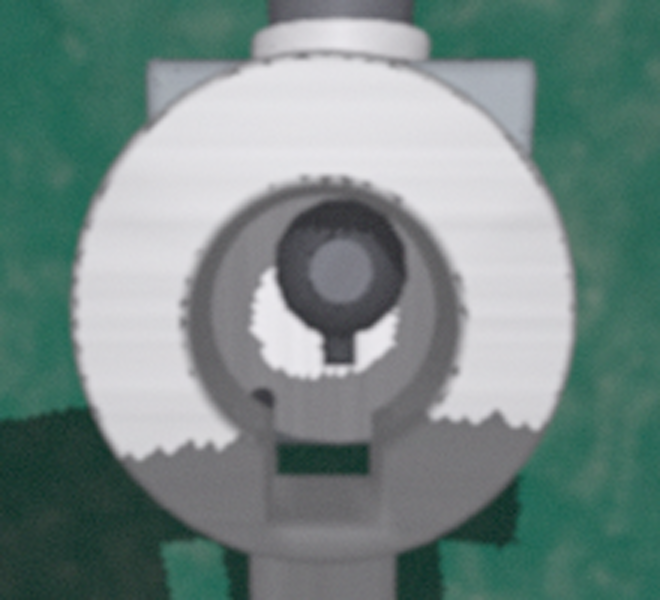

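Run:
```python
from h import *
f='w4'; z=.1724-.0321
px=lambda x,y:(210+x/3,30+y/3)
h=ray(f,*px(325,305),z+.028); hb=ray(f,*px(325,318),z); c=ray(f,*px(341,270),.110); k=ray(f,*px(339,362),.088)
print('hubtop',h,'bottom bore',hb,'shaft',c,'keytip',k)
print('shaft-hub',(c-h)[:2],'keyyaw',np.degrees(np.arctan2(*(k-c)[1::-1])),np.hypot(*(k-c)[:2]))
for n,q in (('shaft base pred',(c[0],c[1],.06)),): print(n,proj(f,q))
```

```text
hubtop [ 0.4933298  -0.11970447  0.1683    ] bottom bore [ 0.49060003 -0.1226615   0.1403    ] shaft [ 0.49692269 -0.11938878  0.11      ] keytip [ 0.48379876 -0.13517691  0.088     ]
shaft-hub [0.00359289 0.00031569] keyyaw -129.73515089688507 0.02053052070828994
shaft base pred [323.08714979 117.69785095]
```

```bash
cat > ov.py <<'E'
from h import *
import sys
def ov(f,hub,zb,yaw,sx,sy,out,x0=210,y0=30,w=220,hh=200,k=3.0):
    im=cv2.imread('pics/'+f+'.png'); r=cv2.resize(im[y0:y0+hh,x0:x0+w],None,fx=k,fy=k,interpolation=cv2.INTER_CUBIC)
    a=np.linspace(0,2*np.pi,90)
    def circ(cx,cy,z,R,col):
        P=np.array([proj(f,(cx+R*np.cos(t),cy+R*np.sin(t),z)) for t in a]); P=((P-[x0-.5,y0-.5])*k-.5)
        cv2.polylines(r,[P.round().astype(int)],True,col,1)
    circ(*hub,zb+.028,.034,(0,0,255)); circ(*hub,zb+.028,.018,(0,0,255)); circ(*hub,zb,.018,(255,0,0))
    circ(sx,sy,.098,.014,(0,255,255)); circ(sx,sy,.06,.045,(0,255,0))
    cv2.imwrite('pics/'+out+'.png',r)
if __name__=='__main__': ov('w4',(.4933,-.1197),.1403,-129.5,.4969,-.1194,'o4')
E
python3 ov.py
```

```text
(no output)
```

View pics/o4.png

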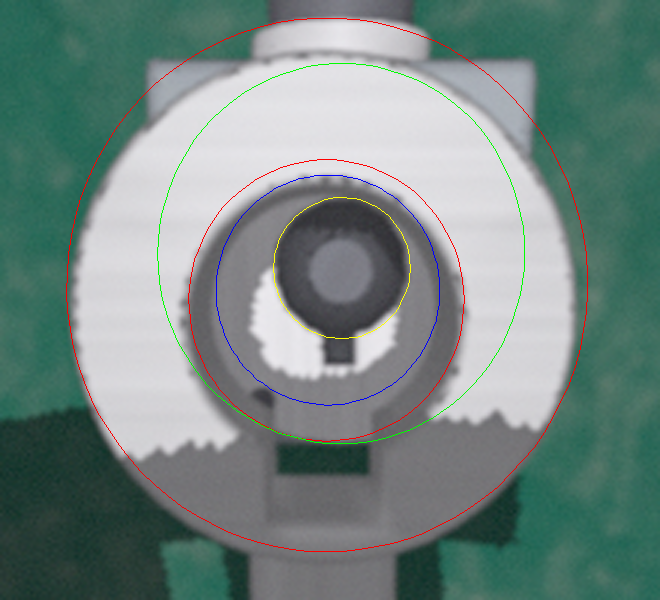

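```bash
cat > fit.py <<'E'
from h import *
from scipy.spatial.transform import Rotation as Ro
from scipy.optimize import least_squares
a=np.linspace(0,2*np.pi,180)
def model(f,q,x0=210,y0=30,k=3.):
    x,y,z,pit,yaw=q; M=Ro.from_euler('zy',[yaw,pit]).as_matrix(); out=[]   # pit>0: +x (handle) end down
    for R,h in ((.034,.028),(.018,.028),(.018,0)):
        P=np.array([proj(f,M@[R*np.cos(t),R*np.sin(t),h]+[x,y,z]) for t in a]); P=(P-[x0-.5,y0-.5])*k-.5
        out.append([P[:,0].min(),P[:,0].max(),P[:,1].min(),P[:,1].max()])
    return np.array(out)
def fit(f,meas,q0,yaw):
    m=np.array(meas,float); ok=~np.isnan(m)
    g=lambda q:(model(f,[*q,yaw])-m)[ok]
    s=least_squares(g,q0); return s.x,s.fun
if __name__=='__main__':
    n=np.nan
    q,e=fit('w4',[[73,577,52,558],[187,463,180,n],[212,438,n,443]],[.494,-.12,.137,0],np.radians(-129.5))
    print(q[:3],'pitch',np.degrees(q[3]),e.round(1))
E
python3 fit.py
```

```text
[ 0.48974036 -0.12215729  0.13810619] pitch 4.329798841164106 [ -0.4   2.6  -2.   10.1   7.4  -0.7   4.8  -1.8  -9.1 -15.7]
```

```bash
sed -i "s/'zy'/'ZY'/" fit.py; python3 fit.py
```

```text
[ 0.48879448 -0.12476358  0.1375209 ] pitch -11.59628325695446 [-0.2  0.  -0.8  4.8  3.9 -5.2 -4.   5.4 -3.6  0.3]
```

```bash
cat > fit2.py <<'E'
from fit import *
def fit2(f,meas,pts,q0,yaw,x0=210,y0=30,k=3.):
    m=np.array(meas,float); ok=~np.isnan(m)
    def g(q):
        M=Ro.from_euler('ZY',[yaw,q[3]]).as_matrix()
        d=[((proj(f,M@np.array(P)+q[:3])-[x0-.5,y0-.5])*k-.5-uv) for P,uv in pts]
        return np.r_[(model(f,[*q,yaw],x0,y0,k)-m)[ok],np.ravel(d)]
    s=least_squares(g,q0,loss='soft_l1',f_scale=3); return s.x,g(s.x)
if __name__=='__main__':
    n=np.nan
    pts=[((.027,s*.008,h),uv) for s,h,uv in ((1,0,(277,475)),(-1,0,(370,475)),(1,.028,(265,525)),(-1,.028,(385,525)))]
    # sign of y chosen by projection
    for fl in (1,-1):
        pp=[((P[0],fl*P[1],P[2]),uv) for P,uv in pts]
        q,e=fit2('w4',[[73,577,52,n],[187,463,180,n],[212,438,n,n]],pp,[.494,-.12,.137,0],np.radians(-129.5))
        print(q[:3],'pitch',np.degrees(q[3]),e.round(1))
    im=snap('side','s4'); u=proj('s4',(.47,-.16,.15)).round().astype(int); print(u)
    cv2.imwrite('pics/cs4.png',cv2.resize(im[max(0,u[1]-60):u[1]+60,u[0]-80:u[0]+80],None,fx=5,fy=5,interpolation=cv2.INTER_CUBIC))
E
python3 fit2.py
```

```text
[ 0.4908604  -0.12226644  0.13862997] pitch -0.3566964570381695 [-3.000e+00  2.800e+00 -7.000e-01  2.600e+00 -4.100e+00  8.500e+00
  4.000e+00 -2.000e+00  9.480e+01  4.000e-01 -9.120e+01 -1.000e-01
  1.148e+02 -1.100e+00 -1.178e+02 -1.800e+00]
[ 0.49084133 -0.12220391  0.13904216] pitch -0.4951487083537717 [-4.4  3.2 -2.2  1.7 -4.1  7.5  3.3 -2.1  1.3  0.4  1.6  0.9  1.5 -1.4
 -5.4 -0.8]
[330 247]
```

View pics/cs4.png

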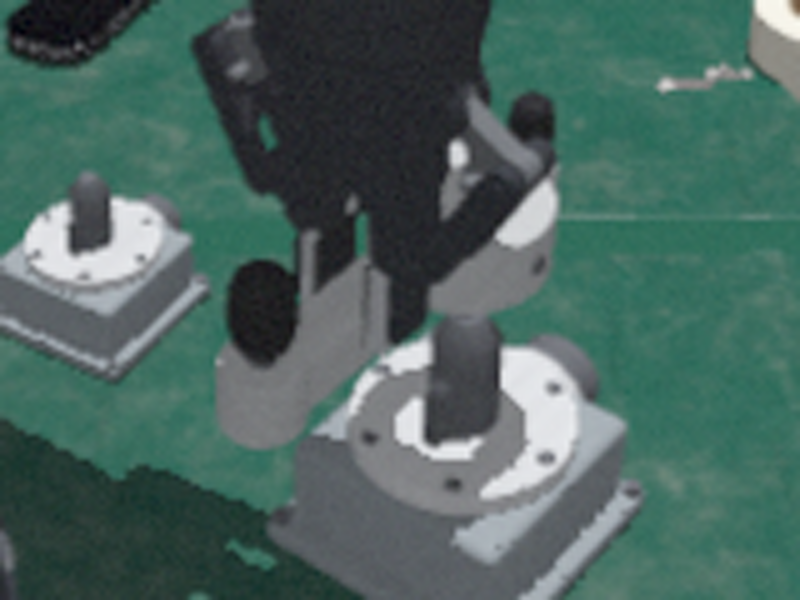

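The side view shows the crank level, held behind and above the large shaft. The fit with the slot corners gives tilt of about -0.5° and the bore 6 mm short of the shaft. I shift it and lower it to just above the shaft tip.

Emit:
{"method": "play_rows", "body": {
  "targets": [
    {"delta_pos": [0.003,0.001,0],"delta_rot": [0,0,0],"claw": 10},
    {"delta_pos": [0.0065,0.002,0],"delta_rot": [0,0,0],"claw": 10},
    {"delta_pos": [0.0065,0.002,-0.01],"delta_rot": [0,0,0],"claw": 10},
    {"delta_pos": [0.0065,0.002,-0.019],"delta_rot": [0,0,0],"claw": 10},
    {"delta_pos": [0.0065,0.002,-0.019],"delta_rot": [0,0,0],"claw": 10},
    {"delta_pos": [0.0065,0.002,-0.019],"delta_rot": [0,0,0],"claw": 10}
  ]
}}

```text
time: 8.15
eef_pos: [0.4619, -0.1646, 0.1531]
tcp_rot: [-0.635, -0.304, 0.644, -0.3]
contact_force: [-0.1, -0.3, -4.1]
opening: 0.237
```

Run:
```python
from h import *
from scipy.spatial.transform import Rotation as Ro
im=snap('wrist','w5');s=ctrl.get_state(); p=s['eef_pos']; R=Ro.from_quat(s['tcp_rot']).as_matrix()
y=np.degrees(np.arctan2(R[1,1],R[0,1])); print(s['time'],p,R[:,0].round(4),y,s['opening'],s['contact_force'])
cv2.imwrite('pics/c5.png',cv2.resize(im[30:230,210:430],None,fx=3,fy=3,interpolation=cv2.INTER_CUBIC))
```

```text
8.2 [ 0.46239991 -0.1649065   0.15377746] [-1.390e-02 -4.000e-04 -9.999e-01] -39.44897114104247 0.23599415355795053 [ 0.31837411  0.81754409 -3.21910612]
```

View pics/c5.png

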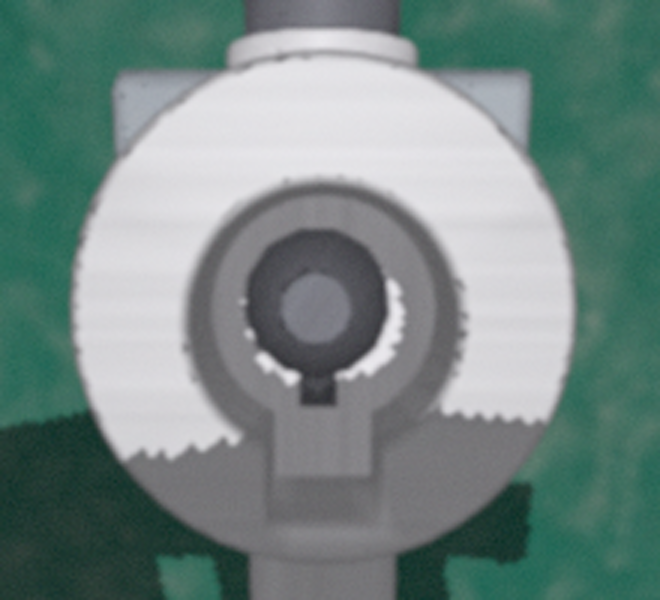

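Run:
```python
from fit2 import *
n=np.nan
pts=[((.027,-s*.008,h),uv) for s,h,uv in ((1,0,(277,477)),(-1,0,(371,477)),(1,.028,(266,524)),(-1,.028,(383,524)))]
q,e=fit2('w5',[[73,576,52,n],[187,463,180,n],[212,438,192,n]],pts,[.497,-.12,.117,0],np.radians(-129.5))
print(q[:3],np.degrees(q[3]),e.round(1))
c=ray('w5',210+316/3,30+308/3,.110); k=ray('w5',210+317.5/3,30+404/3,.088)
print(c,'shift',(c-q[:3])[:2],'key yaw',np.degrees(np.arctan2(*(k-c)[1::-1])))
```

```text
[ 0.4979481  -0.12050338  0.12134613] -0.913575617568722 [-4.8  5.3 -4.4  1.6 -3.3  5.5  3.1 -1.8  6.7  1.3 -1.   0.8 -0.6  0.7
 -0.9 -2.8 -0.4]
[ 0.4968295  -0.11938437  0.11      ] shift [-0.00111859  0.00111901] key yaw -129.6467906279525
```

Emit:
{"method": "play_rows", "body": {
  "targets": [
    {"delta_pos": [-0.001,0.001,-0.002],"delta_rot": [0,0,0],"claw": 10},
    {"delta_pos": [-0.001,0.001,-0.008],"delta_rot": [0,0,0],"claw": 10},
    {"delta_pos": [-0.001,0.001,-0.014],"delta_rot": [0,0,0],"claw": 10},
    {"delta_pos": [-0.001,0.001,-0.02],"delta_rot": [0,0,0],"claw": 10},
    {"delta_pos": [-0.001,0.001,-0.025],"delta_rot": [0,0,0],"claw": 10},
    {"delta_pos": [-0.001,0.001,-0.028],"delta_rot": [0,0,0],"claw": 10},
    {"delta_pos": [-0.001,0.001,-0.028],"delta_rot": [0,0,0],"claw": 10}
  ]
}}

```text
time: 8.78
eef_pos: [0.4608, -0.1636, 0.1246]
tcp_rot: [-0.634, -0.305, 0.644, -0.299]
contact_force: [0.8, -0.3, -2.9]
opening: 0.23
```

Emit:
{"method": "play_rows", "body": {
  "targets": [
    {"delta_pos": [0,0,-0.004],"delta_rot": [0,0,0],"claw": 10},
    {"delta_pos": [0,0,-0.009],"delta_rot": [0,0,0],"claw": 10},
    {"delta_pos": [0,0,-0.014],"delta_rot": [0,0,0],"claw": 10},
    {"delta_pos": [0,0,-0.019],"delta_rot": [0,0,0],"claw": 10},
    {"delta_pos": [0,0,-0.024],"delta_rot": [0,0,0],"claw": 10},
    {"delta_pos": [0,0,-0.027],"delta_rot": [0,0,0],"claw": 10},
    {"delta_pos": [0,0,-0.028],"delta_rot": [0,0,0],"claw": 10},
    {"delta_pos": [0,0,-0.028],"delta_rot": [0,0,0],"claw": 10}
  ]
}}

```text
time: 9.45
eef_pos: [0.4606, -0.1635, 0.0961]
tcp_rot: [-0.634, -0.305, 0.644, -0.299]
contact_force: [-0.2, 0.5, -3.6]
opening: 0.235
```

Free of contact, with the key entered. Last few millimetres now.

Emit:
{"method": "play_rows", "body": {
  "targets": [
    {"delta_pos": [0,0,-0.001],"delta_rot": [0,0,0],"claw": 10},
    {"delta_pos": [0,0,-0.002],"delta_rot": [0,0,0],"claw": 10},
    {"delta_pos": [0,0,-0.003],"delta_rot": [0,0,0],"claw": 10},
    {"delta_pos": [0,0,-0.004],"delta_rot": [0,0,0],"claw": 10},
    {"delta_pos": [0,0,-0.004],"delta_rot": [0,0,0],"claw": 10}
  ]
}}

```text
time: 9.87
eef_pos: [0.4607, -0.1636, 0.0925]
tcp_rot: [-0.634, -0.305, 0.644, -0.299]
contact_force: [-1.1, -0.3, -2.4]
opening: 0.236
```

Emit:
{"method": "play_rows", "body": {
  "targets": [
    {"delta_pos": [0,0,-0.001],"delta_rot": [0,0,0],"claw": 10},
    {"delta_pos": [0,0,-0.002],"delta_rot": [0,0,0],"claw": 10},
    {"delta_pos": [0,0,-0.002],"delta_rot": [0,0,0],"claw": 10}
  ]
}}

```text
time: 10.12
eef_pos: [0.4609, -0.1638, 0.092]
tcp_rot: [-0.634, -0.305, 0.645, -0.299]
contact_force: [-5.5, 1.5, 6.3]
opening: 0.238
```

Contact with the flange at the expected height. I release now and rise straight up.

Emit:
{"method": "play_rows", "body": {
  "targets": [
    {"delta_pos": [0,0,0.0],"delta_rot": [0,0,0],"claw": 26},
    {"delta_pos": [0,0,0.0],"delta_rot": [0,0,0],"claw": 34},
    {"delta_pos": [0,0,0.0],"delta_rot": [0,0,0],"claw": 45},
    {"delta_pos": [0,0,0.0],"delta_rot": [0,0,0],"claw": 50},
    {"delta_pos": [0,0,0.0],"delta_rot": [0,0,0],"claw": 50},
    {"delta_pos": [0,0,0.01],"delta_rot": [0,0,0],"claw": 50},
    {"delta_pos": [0,0,0.03],"delta_rot": [0,0,0],"claw": 50},
    {"delta_pos": [0,0,0.06],"delta_rot": [0,0,0],"claw": 50},
    {"delta_pos": [0,0,0.09],"delta_rot": [0,0,0],"claw": 50},
    {"delta_pos": [0,0,0.12],"delta_rot": [0,0,0],"claw": 50},
    {"delta_pos": [0,0,0.14],"delta_rot": [0,0,0],"claw": 50},
    {"delta_pos": [0,0,0.14],"delta_rot": [0,0,0],"claw": 50},
    {"delta_pos": [0,0,0.14],"delta_rot": [0,0,0],"claw": 50}
  ]
}}

```text
time: 11.2
eef_pos: [0.4616, -0.1642, 0.2339]
tcp_rot: [-0.635, -0.304, 0.644, -0.3]
contact_force: [-0.3, 0.6, -0.6]
opening: 0.584
```

Run:
```python
from h import *
a=snap('wrist','w6'); b=snap('side','s6'); s=ctrl.get_state(); print(s['time'],s['eef_pos'],s['opening'],s['contact_force'])
u=proj('s6',(.48,-.14,.08)).round().astype(int)
B=cv2.resize(b[u[1]-50:u[1]+50,u[0]-50:u[0]+50],(400,400),interpolation=cv2.INTER_CUBIC)
A=cv2.resize(a[60:300,200:440],(400,400),interpolation=cv2.INTER_CUBIC)
cv2.imwrite('pics/fin.png',np.hstack([A,B]))
```

```text
11.3 [ 0.46024001 -0.16343202  0.23085865] 0.5832121342033662 [0.85911195 0.69217185 0.0585426 ]
```

View pics/fin.png

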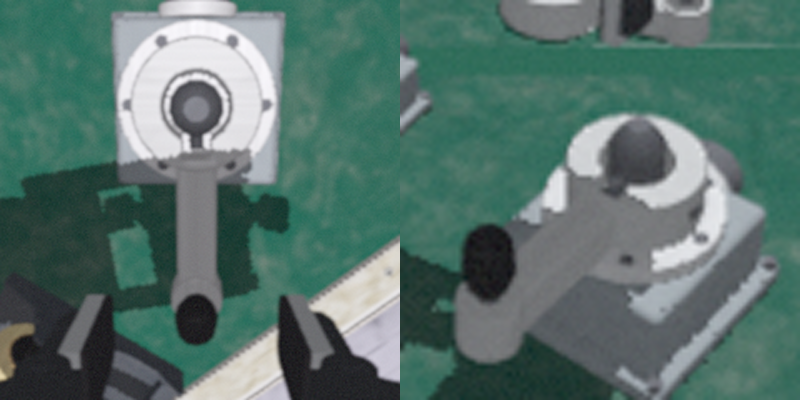

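The crank is on the shaft with the key in the slot. It lies flat on the flange, and the gripper is clear of it. I hand the job in.

```bash
python3 -c "
from plant import ctrl
print(ctrl.sign_off())"
```

```text
the job is handed in; nothing more can be done
None
```

The keyed crank is fitted on the large gearbox's shaft and released, and the job was handed in at about 11.3 s. I gripped it by its arm, turned it about -145.6° to line the slot up with the key (yaw about -129.5°), and lowered it until it met the flange.

**Last checks:**
- **Touchdown:** contact came at the expected height, with about 6 N at the wrist.
- **Final pictures:** the wrist and side views show the shaft through the bore, the key in the slot and the hub flat on the flange. The gripper is open and clear.
- **Spare crank:** it was not touched.

**What disagreed along the way:**
- The automatic circle fit on the flange failed, so I used the bolt pattern instead.
- My first reading of the hub position was about 3.5 mm off because of perspective. I corrected it by fitting the slot corners and by a second close look just above the shaft.

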